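# Hold the filling spout on the filler's outlet for clamping

### The job

The sanitiser bottle was left standing in front of the filler's open outlet: stand it upright in the yellow tray and let go of it. Then take the steel filling spout from its blue rest, bring its flange squarely and centrally onto the orange gasket of the outlet with the bent end pointing straight down, and press it on with a steady push of about 10 N, without crushing the gasket, so that I can put the clamp round the joint. Finish while still holding and pressing the spout there (do not let go), and leave the tubs and the clamp alone.

Things in the scene. Friction and masses are not known exactly. Their poses are not given: they have to be found in the camera images.
- outlet (a point): Centre of the front face of the (unloaded) orange gasket on the filling machine's open outlet, a level steel stub pipe, 38 mm, with a 50.5 mm flange, axis 170 mm above the table. This frame's +x points level along the pipe INTO the machine: the way to push; +z is up.
- machine: Fixed steel filling machine on the robot's left, hopper off. Origin on the table straight below outlet, same axes. It reaches to x = 635 mm, up to 275 mm high. The outlet pipe stands free for x = 0 to 68 mm, then a nut, then the 96 mm wide upright valve body from x = 77 mm; the base (200 mm wide, 95 mm high) begins at x = 55 mm.
- gasket: Soft orange silicone gasket ring on the outlet's flange, 50.4 mm outside, 6 mm thick. Its face gives way along the pipe by 1 mm per 4 N (10 N = 2.5 mm), is bottomed at 4.5 mm (18 N), then the force rises steeply; over 25 N it is crushed. Origin at the centre of its front face, axes as outlet.
- spout: Steel filling spout, about 350 g: straight 38 mm pipe, 50.5 mm flange at one end, bent leg at the other. Origin on the pipe's axis at the place to grip; +x runs to the flange's flat face at 66 mm; bare pipe from x = -48 to 54 mm. The leg (33 mm thick) at x = -72 mm points to -z and ends 66 mm below the axis; rear end x = -91 mm. Starts level in the rest, axis 90 mm above the table, z up.
- spout_face (a point): Centre of the flat face of the spout's flange (66 mm along +x from the spout's origin), axes as the spout. It has to meet outlet, both x axes pointing the same way.
- rest: Blue plastic rest, fixed, base 105 x 90 mm, 6 mm thick, with two upright V-notches (10 mm thick, 68 mm across, up to 93 mm high) 40 mm either side of its centre along its x; the spout lies in them along x. The 70 mm between the notches are free for the fingers. Origin at the centre of the underside.
- bottle: Closed pale blue plastic sanitiser bottle with a white label, about 350 g, standing on the table in front of the outlet: 66 mm diameter body up to 120 mm, shoulder, then a white cap 29 mm in diameter from 158 to 200 mm height. Origin at the centre of its underside, z up along it.
- bottle_cap (a point): Point on the axis of the bottle's white cap, 180 mm above its underside: the place to pinch it from above.
- tray: Yellow open tray, fixed to the table, 200 mm (its x) by 150 mm (its y), 30 mm high, walls and floor 5 mm. Origin at the centre of its underside, so that its inner floor is 5 mm higher.
- tub_a: A filled lidded tub, 101 mm diameter, 49 mm high; leave alone. Origin at the centre of its underside.
- tub_b: Another such tub; leave alone. Origin at the centre of its underside.
- clamp: The aluminium pipe clamp ring lying ready on the table, 70 mm across with a wing nut, 16 mm high; leave alone. Origin at the ring's centre, on the underside.
Things that resemble listed ones, but are neither listed nor needed, are in the scene too. Leave any pink or purple look-alike of the spout alone.

How it is judged:
On the way, in this order (a step that is already met when the one before it is completed fails the run):
1. the bottle stands upright in the tray, let go (x of bottle in the frame of tray between -0.09 and 0.09 m and y of bottle in the frame of tray between -0.065 and 0.065 m and z of bottle in the frame of tray between 0.001 and 0.012 m and angle between bottle's own z axis and vertical below 0.1 rad and contact force between the fingers and bottle below 0.1 N), for 0.2 s.
2. the spout is held squarely and centrally on the gasket with a push of 5 to 15 N (contact force between spout and gasket between 5 and 15 N and x of spout_face in the frame of outlet between -0.003 and 0.007 m and y of spout_face in the frame of outlet between -0.005 and 0.005 m and z of spout_face in the frame of outlet between -0.005 and 0.005 m and angle between the x axis of spout and the x axis of outlet, either way round below 0.07 rad and angle between spout's own z axis and vertical below 0.12 rad and contact force between the fingers and spout above 5 N and contact force between spout and rest below 0.1 N and contact force between spout and bottle below 0.1 N), for 0.5 s.
At the end, for the whole second after the job is handed in: Bottle upright (6 deg) on the tray floor, let go. The gripper still holds the spout, off the rest, flange within 5 mm sideways and in height of the gasket centre, square within 4 deg, leg down within 7 deg, pressed on the gasket with 5 to 15 N through the last second (all of step 1 and all of step 2); the arm keeps its last pose, push and grip.
It fails at once if the gasket is pressed with more than 25 N (contact force between gasket and anything else above 25 N).
It fails at once if the bottle is tipped by more than 35 degrees (angle between bottle's own z axis and vertical above 0.6 rad).
It fails at once if the first tub is moved by more than 20 mm (distance of tub_a from where it was at the start of the episode above 0.02 m).
It fails at once if the second tub is moved by more than 20 mm (distance of tub_b from where it was at the start of the episode above 0.02 m).
It fails at once if the clamp is moved by more than 20 mm (distance of clamp from where it was at the start of the episode above 0.02 m).
It also fails if it takes over 64 s, if anything falls off the work surface, if the arm or the gripper's body presses on something with over 40 N, if the wrist force passes 120 N, or if a joint passes its speed limit or range.

### The arm

A 6-joint arm with a two-finger parallel gripper is mounted at the origin on the work surface. World frame = base frame: x ahead of the robot, y to its left, z up, the work surface at z = 0. Lengths are in m, angles in rad, forces in N, time in s.
With the tool pointing down it reaches from about 0.35 to 0.8 m from the base axis. Payload 7.3 kg.
Tool frame: the origin (TCP) lies midway between the tips of the shut fingers; the grasp point (between the pads) lies 19 mm behind it (ctrl.pinch_z is the distance from the TCP to the grasp point, in m); z points along the fingers, y is the line along which they close (so a half turn about z gives the same grasp; the last joint's range is limited). The gripper opens to 85 mm and grips with 20 to 120 N. Pads are 22 mm wide; open, the fingers measure 114 mm over their backs; the gripper's body (76 mm by 85 mm) begins 54 mm behind the grasp point. The pads swing forward as they close: fully open they stand 13 mm farther back than shut.
Start: joints at [1.014, 0.342, 1.524, -0, 1.275, -0.146], TCP at [0.21, 0.481, 0.203] pointing down, gripper open.
Joint ranges: [-2.53, 2.53], [-0.77, 2.02], [0.04, 2.7], [-1, 4.14], [0.28, 2.66], [-3.11, 3.11]. Speed limits (rad/s): [2.57, 2.57, 3.14, 3.14, 3.14, 3.14].

### API

Orientations are given as a unit quaternion [w, x, y, z].
In Python, from bench import ctrl, effector, viewer gives the robot as it stands. Calls block until the motion is done:
- ctrl.movep(position, orientation): joint-space move of the TCP to a pose.
- ctrl.move_l(position, rotation=None, v=0.15, force_limit=None): straight line of the TCP; rotation=None keeps the orientation; v is the mean speed in m/s. With force_limit (N) it stops when the force on the tool has changed by that much, and returns True; else False.
- ctrl.movej(angles): joint-space move.
- effector.release() and effector.grab(newtons=None): open the fingers fully, or close them until they stop; newtons is the grip in N (None keeps the last).
- ctrl.wait(seconds).
- ctrl.inverse_kinematics(position, orientation): joint angles nearest the present ones, or None.
- ctrl.get_obs(): the state.
- viewer.capture(name): name is "scene" or "top" or "wrist"; returns a dict with "img" (384x512x3 uint8, red, green, blue), "z_map" (384x512 float32, m along the optical axis (not along the pixel's ray), 0 where there is no reading), "mtx" (3x3 intrinsics, pixels), "R" (3x3) and "t" (3): a world point X has camera coordinates R X + t. Camera axes: x right, y down, z forward; pixel columns grow to the right and rows downward; lengths in m; the calibration is good to about 2 mm. A picture is of the moment at which its call begins.
A pose or a line that the arm cannot do raises ctrl.IKError and nothing moves.
- ctrl.finish_job(): hands the job in; it is judged then, once.
The state is a dict: "time_s": time; "joints": joint angles; "joint_vel": joint speeds; "joint_torque": joint torques, N m; "eef_pos": TCP position; "tool_rot": TCP orientation; "wrist_force": force on the tool from outside, world axes, zero at the start; "torque": the same for the moment, N m; "width": opening from 0.0 (shut) to 1.0 (fully open); "gripper_force": force on a finger pad.
Only numpy, scipy, OpenCV 4.12 (cv2) and the standard library are available. Lean on these libraries where they do the work, as an engineer would, in place of code of your own. Each camera call takes 0.05 s, during which the arm holds its last target. There are 200 camera calls.

## Working session

There is one attempt and no reset: what is moved stays moved. The work goes in short steps, each a Python script; the robot and the scene stay as the last script left them, time stands still between calls to the robot, and variables do not carry over. Pictures are saved under pics/ and viewed, at most 10 in all, crops included, and the job is handed in when it is done.

```bash
mkdir -p pics; ls; python3 - <<'E'
from bench import ctrl,effector,viewer
import cv2,numpy as np,pickle
d={}
for n in("scene","top","wrist"):
    c=viewer.capture(n);d[n]=c
    cv2.imwrite(f"pics/{n}0.png",c["img"][:,:,::-1])
    print(n,np.round(c["mtx"],1).tolist(),np.round(c["R"],3).tolist(),np.round(c["t"],3), "C",np.round(-np.array(c["R"]).T@c["t"],3),(np.array(c["z_map"])>0).mean())
pickle.dump(d,open("cap0.pkl","wb"))
a=np.hstack([d["scene"]["img"],d["top"]["img"]])[:,:,::-1]
o=ctrl.get_obs();print(o,ctrl.pinch_z)
E
```

```text
pics
scene [[394.0, 0.0, 254.6], [0.0, 394.0, 192.2], [0.0, 0.0, 1.0]] [[0.805, 0.592, 0.022], [0.382, -0.491, -0.783], [-0.453, 0.639, -0.622]] [-0.329 -0.146  1.663] C [ 1.075 -0.939  0.927] 0.99481201171875
top [[473.1, 0.0, 255.3], [0.0, 473.1, 188.0], [0.0, 0.0, 1.0]] [[-0.026, -1.0, -0.014], [-0.998, 0.027, -0.063], [0.064, 0.013, -0.998]] [-0.124  0.508  1.634] C [ 0.4   -0.158  1.66 ] 0.9960174560546875
wrist [[293.7, 0.0, 260.9], [0.0, 293.7, 193.1], [0.0, 0.0, 1.0]] [[0.399, 0.917, -0.002], [0.873, -0.379, 0.307], [0.281, -0.124, -0.952]] [-0.525 -0.04   0.381] C [0.137 0.514 0.374] 0.9959157307942709
{'time_s': 0.15, 'joints': array([ 1.01399532e+00,  3.42587572e-01,  1.52481075e+00, -1.04118952e-05,
        1.27538479e+00, -1.46021970e-01]), 'joint_vel': array([-0.00010979, -0.00323227, -0.00429552, -0.00030497, -0.00030722,
        0.00128613]), 'joint_torque': array([ 2.26817290e-03, -4.33906317e+01, -2.46147037e+01, -2.40594700e-04,
        5.60794331e-03,  7.69305984e-05]), 'eef_pos': array([0.20945921, 0.48104055, 0.20266811]), 'tool_rot': array([-2.00215875e-04,  2.03946984e-01,  9.78981753e-01, -5.60565568e-04]), 'wrist_force': array([0.2738672 , 0.23269731, 0.92006822]), 'torque': array([-0.01325839, -0.02710911,  0.02490301]), 'gripper_force': 0.0, 'width': 1.0011996290012313} 0.0187
```

View pics/scene0.png

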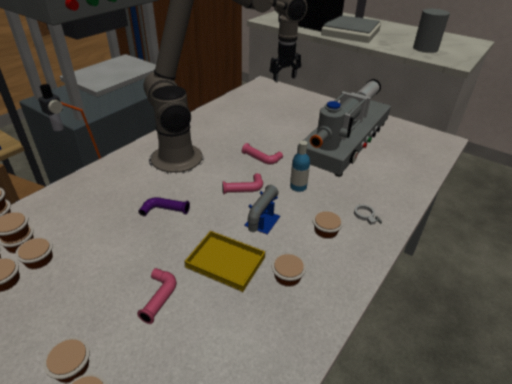

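View pics/top0.png

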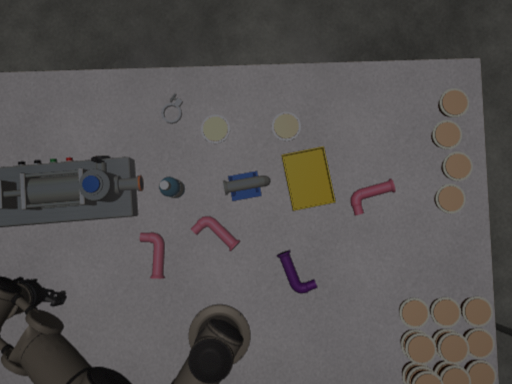

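The scene view shows the grey spout on the blue rest (262,208), the bottle (300,168), the outlet with orange gasket (318,139) and the tray (226,260). In the top view they are at (247,184), (171,187), (140,184) and (308,179). The look-alikes are pink or purple; only the grey one on the blue rest, top (247,184), fits the description. Next I measure with depth from both views and check an enlarged crop.

```bash
cat >h.py <<'E'
import numpy as np,cv2
def cloud(c):
    z=np.array(c["z_map"],float);K=np.array(c["mtx"]);v,u=np.indices(z.shape)
    P=np.stack([(u-K[0,2])/K[0,0]*z,(v-K[1,2])/K[1,1]*z,z],-1)
    W=(P-np.array(c["t"]))@np.array(c["R"])
    W[z<=0]=np.nan
    return W
def hsv(c): return cv2.cvtColor(np.ascontiguousarray(c["img"]),cv2.COLOR_RGB2HSV)
E
python3 - <<'E'
from h import *
import pickle
d=pickle.load(open("cap0.pkl","rb"))
rng=dict(top=dict(tray=(275,140,345,215),rest=(222,165,262,205),bottle=(158,172,188,202),gasket=(128,172,150,195)),
 scene=dict(tray=(180,230,270,290),rest=(240,180,285,235),bottle=(287,140,313,192),gasket=(305,128,335,150)))
f=lambda a:np.round(a,3).tolist()
for n in("top","scene"):
    c=d[n];W=cloud(c);H=hsv(c)
    for k,(a,b,e,g) in rng[n].items():
        w=W[b:g,a:e].reshape(-1,3);h=H[b:g,a:e].reshape(-1,3).astype(int)
        s=h[:,1]>110
        m={"tray":s&(h[:,0]>18)&(h[:,0]<35),"rest":s&(h[:,0]>100)&(h[:,0]<130),"bottle":w[:,2]>.01,"gasket":s&((h[:,0]<16))&(w[:,2]>.1)}[k]
        p=w[m];print(n,k,len(p),"mn",f(np.nanpercentile(p,2,0)),"mx",f(np.nanpercentile(p,98,0)),"med",f(np.nanmedian(p,0)))
        if k=="tray":
            print("  rect",cv2.minAreaRect(p[:,:2].astype(np.float32)))
        if k=="bottle":
            q=w[w[:,2]>.165];print("  cap",len(q),f(q.min(0)),f(q.max(0)))
            q=w[(w[:,2]>.03)&(w[:,2]<.12)]
            if len(q)>20:
                A=np.c_[2*q[:,:2],np.ones(len(q))];s_=np.linalg.lstsq(A,(q[:,:2]**2).sum(1),rcond=None)[0];print("  body circle",f(s_),np.sqrt(s_[2]+s_[0]**2+s_[1]**2))
        if k=="rest":
            q=w[(h[:,1]<90)&(w[:,2]>.06)];print("  pipe",len(q),f(q.min(0)),f(q.max(0)))
            top=q[q[:,2]>np.percentile(q[:,2],60)];vx,vy,x0,y0=cv2.fitLine(top[:,:2].astype(np.float32),cv2.DIST_HUBER,0,.01,.01).ravel();print("  line",vx,vy,x0,y0)
c=d["scene"]["img"][120:300,170:350,::-1];e=d["top"]["img"][120:220,110:345,::-1]
cv2.imwrite("pics/crop1.png",cv2.resize(e,None,fx=3.4,fy=3.4,interpolation=cv2.INTER_CUBIC))
cv2.imwrite("pics/crop2.png",cv2.resize(c,None,fx=3.3,fy=3.3,interpolation=cv2.INTER_CUBIC))
E
```

```text
top tray 2460 mn [0.437, -0.399, -0.003] mx [0.631, -0.245, 0.032] med [0.535, -0.324, 0.005]
  rect ((0.5332614183425903, -0.3212375342845917), (0.19841265678405762, 0.14781372249126434), 10.179032325744629)
top rest 367 mn [0.469, -0.15, -0.001] mx [0.558, -0.055, 0.094] med [0.493, -0.101, 0.007]
  pipe 441 [0.482, -0.159, 0.076] [0.543, -0.033, 0.118]
  line 0.1457787 -0.98931724 0.5137935 -0.08863791
top bottle 429 mn [0.48, 0.11, 0.02] mx [0.54, 0.167, 0.203] med [0.507, 0.131, 0.139]
  cap 89 [0.497, 0.129, 0.165] [0.525, 0.156, 0.209]
  body circle [0.512, 0.143, -0.282] 0.03275913648263704
top gasket 27 mn [0.5, 0.22, 0.18] mx [0.539, 0.227, 0.198] med [0.518, 0.224, 0.19]
scene tray 2850 mn [0.433, -0.407, 0.001] mx [0.638, -0.241, 0.031] med [0.532, -0.32, 0.006]
  rect ((0.5337040424346924, -0.31031250953674316), (0.19560156762599945, 0.17753949761390686), 10.853321075439453)
scene rest 409 mn [0.488, -0.149, 0.002] mx [0.561, -0.052, 0.089] med [0.535, -0.095, 0.008]
  pipe 530 [0.478, -0.191, 0.061] [0.546, -0.032, 0.115]
  line 0.13550319 -0.9907769 0.5160287 -0.09378199
scene bottle 855 mn [0.434, 0.108, 0.016] mx [0.544, 0.307, 0.199] med [0.518, 0.126, 0.094]
  cap 98 [0.5, 0.126, 0.165] [0.526, 0.223, 0.202]
  body circle [0.47, 0.195, -0.25] 0.09354824389004636
scene gasket 108 mn [0.501, 0.215, 0.149] mx [0.546, 0.231, 0.194] med [0.525, 0.221, 0.174]
```

View pics/crop2.png

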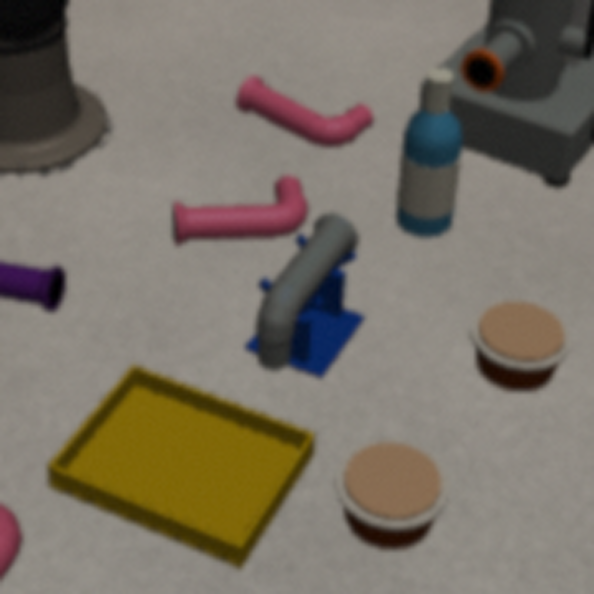

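The crop confirms it: the grey spout lies on the blue rest with its leg at the near (-y) end and its flange facing the outlet. The cap is at (0.511, 0.142), with its top at about 0.202. The tray centre is (0.533, -0.322). The heights and sizes agree with the text. I'll move the bottle first.

```bash
cat >>h.py <<'E'
def Q(yaw):
    "tool down, closing line (tool y) along world direction yaw (rad from +x)"
    a=yaw/2+np.pi/4
    return np.array([0,np.cos(a),np.sin(a),0])
E
python3 - <<'E'
from h import *;from bench import ctrl,effector,viewer
o=ctrl.get_obs();ctrl.move_l(o["eef_pos"]+[0,0,.2],v=.3)
P=np.array([.512,.142,.30]);
sols=[(q,ctrl.inverse_kinematics(P,q)) for q in(Q(0),Q(np.pi))]
for q,s in sols:print(q,None if s is None else np.round(s,2))
q=min((s for s in sols if s[1] is not None),key=lambda s:abs(s[1][5]))[0]
ctrl.movep(P,q)
hit=ctrl.move_l([.512,.142,.162],v=.1,force_limit=8);print("hit",hit,ctrl.get_obs()["eef_pos"])
if not hit:
    effector.grab(40);o=ctrl.get_obs();print(o["width"],o["gripper_force"],o["time_s"])
    ctrl.move_l([.512,.142,.19],v=.1);o=ctrl.get_obs();print(o["width"],o["wrist_force"])
    ctrl.move_l([.512,.142,.36],v=.25)
    c=viewer.capture("scene");cv2.imwrite("pics/lift.png",c["img"][:,:,::-1])
    ctrl.move_l([.533,-.322,.36],v=.3)
    o=ctrl.get_obs();print(o["eef_pos"],o["time_s"],o["width"],o["joints"])
E
```

```text
[0.         0.70710678 0.70710678 0.        ] [ 0.13  0.3   1.32 -0.    1.52  0.13]
[ 0.         -0.70710678  0.70710678  0.        ] [ 0.13  0.3   1.32 -0.    1.52 -3.02]
hit False [0.5124018  0.14207541 0.16261749]
0.316226745726648 39.25500512123108 4.775
0.3132362591308679 [-0.27271907 -0.25287788 -2.8938094 ]
[ 0.53310921 -0.32088135  0.36033712] 7.7917 0.31276056737287444 [-6.65106575e-01  4.85759612e-01  8.80964798e-01  3.55135757e-04
  1.77479299e+00 -6.66276386e-01]
```

View pics/lift.png

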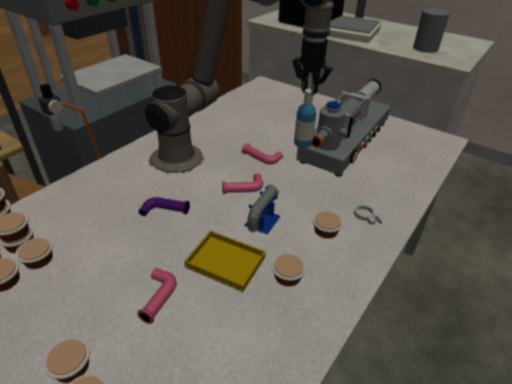

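The bottle hangs upright in the gripper at (304,125). Now I lower it into the tray and look at the spout and the outlet from close by.

```bash
python3 - <<'E'
from h import *;from bench import ctrl,effector,viewer
import pickle
ctrl.move_l([.533,-.322,.19],v=.2)
print(ctrl.move_l([.533,-.322,.164],v=.04,force_limit=3),ctrl.get_obs()["eef_pos"])
effector.release();ctrl.wait(.2)
ctrl.move_l([.533,-.322,.34],v=.25)
d={}
q=Q(0)
ctrl.movep([.51,-.05,.30],q);d["w1"]=viewer.capture("wrist")
ctrl.movep([.51,-.13,.30],q);d["w2"]=viewer.capture("wrist")
ctrl.movep([.51,.08,.33],q);d["w3"]=viewer.capture("wrist")
ctrl.movep([.43,.06,.33],q);d["w4"]=viewer.capture("wrist");d["top"]=viewer.capture("top");d["scene"]=viewer.capture("scene")
pickle.dump(d,open("cap1.pkl","wb"));print(ctrl.get_obs()["time_s"])
cv2.imwrite("pics/w.png",cv2.resize(np.vstack([np.hstack([d["w1"]["img"],d["w2"]["img"]]),np.hstack([d["w3"]["img"],d["scene"]["img"]])])[:,:,::-1],(800,600)))
E
```

```text
True [ 0.53269524 -0.32191931  0.16737091]
14.0583
```

View pics/w.png

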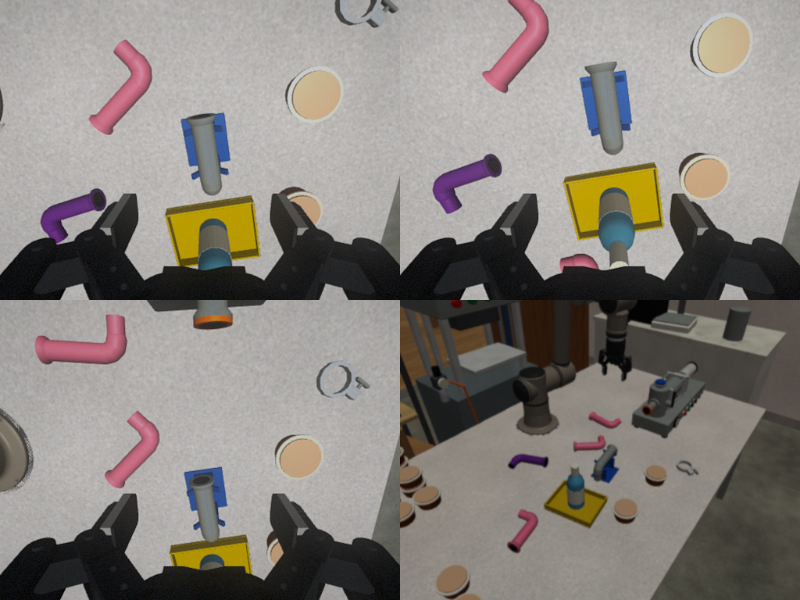

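The bottle stands upright in the tray (lower right panel, 575,487), and the spout's flange end faces the outlet. Now I fit cylinders to the spout's pipe and the outlet's pipe, view by view.

```bash
cat >>h.py <<'E'
from scipy.optimize import least_squares
def cyl(p,r,h0,level=False):
    "axis fit: returns point (at mean y), heading (rad from +x in xy), pitch"
    m=p.mean(0)
    def ax(x): 
        c=0 if level else x[3]
        return np.array([np.cos(x[2])*np.cos(c),np.sin(x[2])*np.cos(c),np.sin(c)])
    def pt(x): return np.array([x[0],m[1],x[1]])
    f=lambda x:np.linalg.norm(np.cross(p-pt(x),ax(x)),axis=1)-r
    s=least_squares(f,[m[0],m[2]-r*.6,h0,0.],loss="soft_l1",f_scale=.002)
    return pt(s.x),s.x[2],s.x[3],np.median(abs(s.fun))
E
cat >m.py <<'E'
from h import *;import pickle
d=pickle.load(open("cap1.pkl","rb"));d0=pickle.load(open("cap0.pkl","rb"))
f=lambda a:np.round(a,4).tolist()
for n,c in list(d.items()):
    W=cloud(c).reshape(-1,3);H=hsv(c).reshape(-1,3).astype(int)
    x,y,z=W.T;grey=H[:,1]<80
    h0=np.pi/2+.147
    s=grey&(x>.46)&(x<.57)&(y>-.2)&(y<-.0)&(z>.06)&(z<.135)
    if s.sum()>80 and n!="w4":
        p=W[s];u=np.array([np.cos(h0),np.sin(h0)]);t=p[:,:2]@u
        lo,hi=np.percentile(t,[.5,99.5])
        b=(t>lo+.05)&(t<hi-.02)
        P,h,pi,r=cyl(p[b],.019,h0);  
        u=np.array([np.cos(h),np.sin(h)]);t=(p[:,:2]-P[:2])@u
        print(n,"spout",b.sum(),f(P),"head",round(h-np.pi/2,4),"pitch",round(pi,3),"res",round(r,4),"ends t",f(np.percentile(t,[.5,99.5])),"flange pt",f(P[:2]+u*np.percentile(t,99.5)))
    g=(H[:,1]>110)&((H[:,0]<16)|(H[:,0]>174))&(x>.48)&(x<.57)&(y>.2)&(y<.25)&(z>.1)
    if g.sum()>10:
        p=W[g];print(n,"gasket",len(p),"mn",f(np.percentile(p,2,0)),"mx",f(np.percentile(p,98,0)))
    s=(x>.48)&(x<.57)&(y>.236)&(y<.285)&(z>.155)&(z<.21)&grey
    if s.sum()>40:
        P,h,pi,r=cyl(W[s],.019,np.pi/2,level=True);print(n,"outpipe",s.sum(),f(P),"head",round(h-np.pi/2,4),"res",round(r,4))
    b=(x>.38)&(x<.68)&(y>.25)&(y<.8)&(z>.07)&(z<.10)
    if n in("top","scene") : print(n,"base",cv2.minAreaRect(W[b][:,:2].astype(np.float32)))
E
python3 m.py
```

```text
w1 spout 1528 [0.5129, -0.0896, 0.0906] head 0.1537 pitch 0.0 res 0.0004 ends t [-0.0899, 0.0571] flange pt [0.5041, -0.0332]
w2 spout 1876 [0.513, -0.0909, 0.0905] head 0.1509 pitch -0.002 res 0.0004 ends t [-0.0905, 0.0575] flange pt [0.5044, -0.0341]
w3 spout 925 [0.5122, -0.0853, 0.0907] head 0.1516 pitch -0.001 res 0.0004 ends t [-0.0855, 0.0531] flange pt [0.5042, -0.0328]
w3 gasket 415 mn [0.4973, 0.2209, 0.163] mx [0.5438, 0.229, 0.1961]
w3 outpipe 470 [0.5199, 0.2418, 0.1715] head 0.1078 res 0.0006
w4 gasket 363 mn [0.4961, 0.2208, 0.1547] mx [0.5431, 0.2263, 0.1952]
top spout 277 [0.5161, -0.0967, 0.0897] head 0.1809 pitch -0.001 res 0.0017 ends t [-0.0914, 0.0619] flange pt [0.5049, -0.0357]
top gasket 18 mn [0.5149, 0.221, 0.1849] mx [0.541, 0.2275, 0.1993]
top outpipe 144 [0.5203, 0.2636, 0.1706] head 0.0554 res 0.0017
top base ((0.5152297616004944, 0.499154269695282), (0.216587096452713, 0.44999703764915466), 3.177011728286743)
scene spout 220 [0.5141, -0.0961, 0.0892] head 0.1508 pitch -0.011 res 0.001 ends t [-0.0957, 0.0611] flange pt [0.5049, -0.0357]
scene gasket 109 mn [0.5013, 0.2151, 0.1505] mx [0.5455, 0.2293, 0.1937]
scene outpipe 71 [0.5181, 0.2645, 0.1696] head 0.1042 res 0.0011
scene base ((0.5140707492828369, 0.532467246055603), (0.21459026634693146, 0.5305457711219788), 2.5644235610961914)
```

The spout is well fixed: axis height 0.0906, heading 0.152 rad, flange face at (0.504, -0.033) and overall length about 157 mm, all as the text says. The outlet's heading still varies from 0.05 to 0.11 between views, so I take two closer looks at it.

```bash
python3 - <<'E'
from h import *;from bench import ctrl,viewer
import pickle
d={}
for i,p in enumerate([[.52,.16,.40],[.52,.26,.42]]):
    ctrl.movep(p,Q(0));ctrl.wait(.1);d[i]=viewer.capture("wrist")
pickle.dump(d,open("cap2.pkl","wb"));print(ctrl.get_obs()["time_s"])
f=lambda a:np.round(a,4).tolist()
for n,c in d.items():
    W=cloud(c).reshape(-1,3);H=hsv(c).reshape(-1,3).astype(int);x,y,z=W.T
    g=(H[:,1]>110)&((H[:,0]<16)|(H[:,0]>174))&(x>.48)&(x<.57)&(y>.2)&(y<.25)&(z>.1)
    p=W[g]
    if len(p)>20: print(n,"gasket",len(p),f(np.percentile(p,2,0)),f(np.percentile(p,98,0)))
    s=(x>.49)&(x<.55)&(y>.238)&(y<.285)&(z>.165)&(z<.20)
    P,h,_,r=cyl(W[s],.019,np.pi/2,level=True);print(n,"pipe",s.sum(),f(P),"head",round(h-np.pi/2,4),r)
    b=(z>.086)&(z<.102)&(x>.38)&(x<.66)&(y>.26)
    q=W[b]
    # side edges of the base top: extreme x per y-bin; front edge: min y per x-bin
    E=[]
    for a in np.arange(.29,q[:,1].max()-.01,.005):
        k=q[(q[:,1]>=a)&(q[:,1]<a+.005)]
        if len(k)>5:E.append((a+.0025,k[:,0].min(),k[:,0].max()))
    E=np.array(E);yy=E[:,0]
    for j in(1,2):
        L=cv2.fitLine(np.c_[yy,E[:,j]].astype(np.float32),cv2.DIST_HUBER,0,.001,.001).ravel();print(n,"side",j,"head",round(float(-L[1]/L[0]),4),"x@.3",round(float(L[3]+(.3-L[2])*L[1]/L[0]),4),"n",len(E),yy[-1])
    F=np.array([(a+.0025,q[(q[:,0]>=a)&(q[:,0]<a+.005)][:,1].min()) for a in np.arange(.44,.60,.005) if ((q[:,0]>=a)&(q[:,0]<a+.005)).sum()>5])
    L=cv2.fitLine(F.astype(np.float32),cv2.DIST_HUBER,0,.001,.001).ravel();print(n,"front head",round(float(L[1]/L[0]),4),"y@.52",round(float(L[3]+(.52-L[2])*L[1]/L[0]),4))
cv2.imwrite("pics/o.png",np.hstack([d[0]["img"],d[1]["img"]])[:300,:,::-1][:, :, :])
cv2.imwrite("pics/o.png",cv2.resize(cv2.imread("pics/o.png"),(800,234)))
E
```

```text
15.5083
0 gasket 179 [0.499, 0.2224, 0.1788] [0.5442, 0.2286, 0.1966]
0 pipe 1225 [0.5185, 0.262, 0.1708] head 0.0604 0.00043575680856293084
0 side 1 head 0.048 x@.3 0.4165 n 15 0.36250000000000004
0 side 2 head 0.0823 x@.3 0.6163 n 15 0.36250000000000004
0 front head 0.0549 y@.52 0.277
1 gasket 120 [0.4991, 0.2228, 0.1786] [0.5443, 0.2286, 0.1964]
1 pipe 902 [0.5186, 0.2616, 0.1709] head 0.0607 0.00040275861243396077
1 side 1 head 0.0556 x@.3 0.4168 n 36 0.46750000000000014
1 side 2 head 0.0333 x@.3 0.6142 n 36 0.46750000000000014
1 front head 0.0517 y@.52 0.2777
```

View pics/o.png

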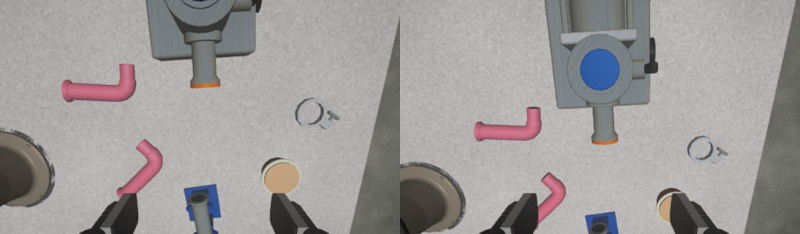

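The outlet axis passes through (0.5185, 0.262) at heading 0.056 and height 0.170. The base front edge (0.2773 − 0.055) agrees with the gasket face at y = 0.222, so the outlet is at (0.5208, 0.222, 0.170). Next I grip the spout, lift it, and measure it in the hand.

```bash
python3 - <<'E'
from h import *;from bench import ctrl,effector,viewer
import pickle
h=.152;q=Q(h);O=np.array([.514,-.099])
ctrl.movep([*O,.20],q);
hit=ctrl.move_l([*O,.068],v=.12,force_limit=8);print("hit",hit,ctrl.get_obs()["eef_pos"])
if not hit:
    effector.grab(90);o=ctrl.get_obs();print(o["width"],o["gripper_force"],o["wrist_force"],o["eef_pos"])
    ctrl.move_l([*O,.20],v=.1)
    u=np.array([-np.sin(.056),np.cos(.056)]);F=np.array([.5208,.2222])
    T=F-u*(.067+.045)
    ctrl.move_l([*T,.20],Q(.056),v=.2);ctrl.move_l([*T,.150],v=.1);ctrl.wait(.3)
    o=ctrl.get_obs();print(o["width"],o["wrist_force"],o["eef_pos"],o["time_s"])
    d={n:viewer.capture(n) for n in("wrist","top","scene")};d["obs"]=o;pickle.dump(d,open("cap3.pkl","wb"))
    cv2.imwrite("pics/g.png",np.hstack([cv2.resize(d["wrist"]["img"],(400,300)),cv2.resize(d["scene"]["img"][100:220,240:400],(400,300))])[:,:,::-1])
    f=lambda a:np.round(a,4).tolist()
    for n in("wrist","top","scene"):
        c=d[n];W=cloud(c).reshape(-1,3);H=hsv(c).reshape(-1,3).astype(int);x,y,z=W.T
        ty=o["eef_pos"][1]
        s=(H[:,1]<80)&(abs(x-.525)<.03)&(y>ty+.018)&(y<ty+.075)&(z>.12)&(z<.21)
        g=(H[:,1]>110)&((H[:,0]<16)|(H[:,0]>174))&(x>.48)&(x<.57)&(y>.2)&(y<.25)&(z>.1)
        p=W[s];b=p[p[:,1]<ty+.05]
        if len(b)>30:
            P,hh,pi,r=cyl(b,.019,np.pi/2+.056);print(n,len(b),f(P),round(hh-np.pi/2,4),round(pi,3),r)
        print(n,"max y",f(np.percentile(p[:,1],[97,99,99.8])),"flange x",f(np.percentile(p[p[:,1]>ty+.055][:,0],[2,98])) )
        if g.sum()>10:print(n,"gasket",f(np.percentile(W[g],2,0)),f(np.percentile(W[g],98,0)))
E
```

```text
hit False [ 0.51453022 -0.09912612  0.06865821]
0.33359285958677604 81.62790298461914 [-0.32431132  1.84302677  5.54400942] [ 0.51469395 -0.09899743  0.06894438]
0.33812348808216736 [-0.07546774  0.42011415 -3.56124319] [0.52733011 0.11043868 0.15049624] 22.5083
wrist 4442 [0.5253, 0.145, 0.1719] 0.0565 0.003 0.00029199384787223677
wrist max y [0.1775, 0.1779, 0.1781] flange x [0.5017, 0.5454]
wrist gasket [0.4981, 0.2211, 0.1518] [0.5442, 0.2282, 0.1955]
top max y [0.1726, 0.1729, 0.173] flange x [0.5017, 0.5044]
scene max y [0.1741, 0.1753, 0.1757] flange x [0.5018, 0.5489]
scene gasket [0.505, 0.2154, 0.1518] [0.5457, 0.2294, 0.1918]
```

View pics/g.png

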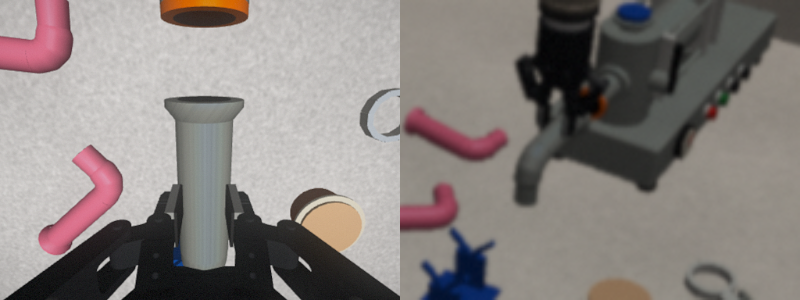

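In the hand the spout is level at heading 0.0565, and its axis extrapolates to x = 0.5209 at the gasket, where 0.5208 is wanted. It sits about 1 mm high, and the leg points down (right panel, 525,190). I lower it 1 mm, then approach and press with force feedback.

```bash
python3 - <<'E'
from h import *;from bench import ctrl,viewer
import pickle
u=np.array([-np.sin(.056),np.cos(.056),0])
def fr(n=8):
    a=[]
    for _ in range(n): a.append(ctrl.get_obs()["wrist_force"]);ctrl.wait(.03)
    return np.mean(a,0)
T=np.array([.5208,.2222,0])-u*.112;T[2]=.149   # commanded point at 45 mm gap
ctrl.move_l(T+u*.034,v=.1);ctrl.wait(.4)
b=fr();print("base",np.round(b,2))
s=.034
hit=ctrl.move_l(T+u*.052,v=.008,force_limit=4)
ctrl.wait(.2);e=ctrl.get_obs()["eef_pos"];s=(e-T)@u
print("hit",hit,"s",s,np.round(fr()-b,2))
for i in range(25):
    F=-(fr()-b)@u
    if abs(F-10)<.6: break
    s+=np.clip((10-F)/6000,-.0007,.0007)   # softer than gasket alone
    ctrl.move_l(T+u*s,v=.005);ctrl.wait(.1)
o=ctrl.get_obs();print(i,"F",F,"s",s,(o["eef_pos"]-T)@u,o["eef_pos"],np.round(fr()-b,2),o["torque"],o["time_s"])
d={n:viewer.capture(n) for n in("wrist","top","scene")};pickle.dump(d,open("cap4.pkl","wb"))
c=d["wrist"];W=cloud(c).reshape(-1,3);H=hsv(c).reshape(-1,3).astype(int);x,y,z=W.T;ty=o["eef_pos"][1]
g=(H[:,1]>110)&((H[:,0]<16)|(H[:,0]>174))&(x>.48)&(x<.57)&(y>.2)&(y<.25)&(z>.1)
p=W[(H[:,1]<80)&(abs(x-.523)<.03)&(y>ty+.018)&(y<ty+.05)&(z>.12)&(z<.21)]
P,hh,pi,r=cyl(p,.019,np.pi/2+.056);print(P,hh-np.pi/2,pi,r)
k=(H[:,1]<80)&(x>.49)&(x<.55)&(y>.238)&(y<.27)&(z>.165)&(z<.2)
print("out",cyl(W[k],.019,np.pi/2,level=True),k.sum());
print("gasket",np.percentile(W[g],2,0),np.percentile(W[g],98,0))
cv2.imwrite("pics/p.png",np.hstack([cv2.resize(c["img"],(400,300)),cv2.resize(d["scene"]["img"][100:220,240:400],(400,300))])[:,:,::-1])
E
```

```text
base [ 0.1   0.09 -2.77]
hit True s 0.046487994631956374 [ 1.22 -3.34  1.18]
8 F 10.082143464009635 s 0.04984985336518096 0.04846976155534242 [0.52390852 0.15874427 0.14880976] [ -1.63 -10.12  -0.93] [-1.61541561  0.27582897  0.06100027] 31.325
[0.52180709 0.1932933  0.16977203] 0.05739591775133435 -0.011020682226894476 0.00028593715539304565
out (array([0.51932396, 0.25453837, 0.1707994 ]), np.float64(1.6372994565894194), np.float64(0.0), np.float64(0.00036884621375381406)) 7090
gasket [0.49837248 0.22452755 0.18018493] [0.54367982 0.23162117 0.196261  ]
```

View pics/p.png

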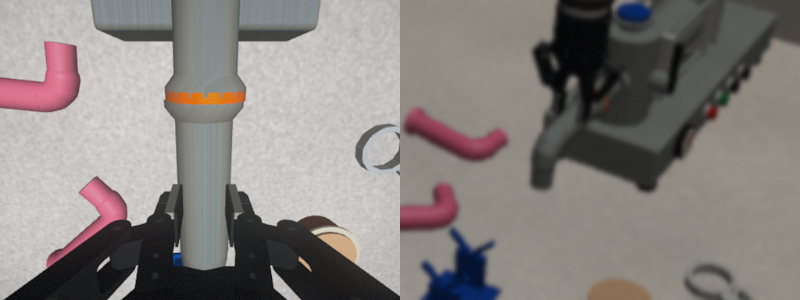

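The joint is closed with the orange ring evenly visible (left panel, 205,98) and the leg down. In this view the spout is off by about 1 mm sideways, 1.4 mm in height and 0.01 rad in angle, all well inside limits. I check that the force is steady, then hand in.

```bash
python3 - <<'E'
from bench import ctrl
import numpy as np
a=[]
for _ in range(15): a.append(ctrl.get_obs()["wrist_force"]);ctrl.wait(.08)
a=np.array(a);o=ctrl.get_obs();print(np.round(a[::5],2),a[:,1].std(),o["gripper_force"],o["time_s"])
if 7.5<-a[-5:,1].mean()<12.5: print(ctrl.finish_job())
E
```

```text
[[-1.83 -9.72 -3.51]
 [-1.07 -9.23 -5.03]
 [-2.8  -9.94 -3.52]] 0.34591659805652974 80.17372727394104 32.9917
the job is handed in; nothing more can be done
None
```

I stood the bottle upright in the tray and let go of it. The job was handed in at about 33 s with the gripper still pressing the spout squarely on the gasket at about 10 N, leg down; the hand-in call returned no verdict.

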